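# Put the roller and the painting knife away in the paint case

### The arm

A 7-joint arm with a two-finger parallel gripper is mounted at the origin on the work surface. World frame = base frame: x ahead of the robot, y to its left, z up, the work surface at z = 0. Lengths are in m, angles in rad, forces in N, time in s.
With the tool pointing down it reaches from about 0.4 to 0.9 m from the base axis. Payload 5.5 kg.
Tool frame: the origin (TCP) lies between the finger pads; the fingertips stand 19 mm ahead of it and the grasp point (between the pads) is the TCP (manip.tip_extent is the distance from the TCP to the fingertips, in m); z points along the fingers, y is the direction in which the jaws open and shut (so a half turn about z gives the same grasp; the last joint's range is limited). The gripper opens to 92 mm and grips with 3 to 60 N. Pads are 19 mm wide; open, the fingers measure 130 mm over their backs; the gripper's body (75 mm by 190 mm) begins 47 mm behind the grasp point.
Start: joints at [-1.071, 0.501, -0.427, 1.55, 0.221, 1.138, -0.21], TCP at [0.152, 0.632, 0.246] pointing down, gripper open.
Joint ranges: [-2.88, 2.88], [-0.31, 2.03], [-1.54, 1.56], [0.2, 2.42], [-1.41, 4.55], [0.19, 2.02], [-2.57, 2.57]. Speed limits (rad/s): [2.57, 2.57, 3.14, 3.14, 3.14, 3.14, 3.14].

### API

Orientations are given as a unit quaternion [w, x, y, z].
In Python, from bench import manip gives the robot as it stands.
- The arm moves only by the tool servo_tool, never from a script. Its argument "deltas" is a list of rows, each an object with "hand": the finger opening in mm, from 0 to 91.8; "delta_pos": the shift along the tool's x, y, z in mm, a list of three; "turn": the turn about the tool's z in rad. A call has exactly 5 rows; each row shifts and turns the pose as measured when the row begins, along the tool's axes as they then stand; what a row does not reach is not made up. A row lasts 1/8 s, in which the tool goes at most 62.5 mm and 10.7 degrees, less where a joint would pass 70% of its speed; a pose out of reach is approached as far as the arm can. A call with a gripper value outside its range is refused whole. The fingers move at their own pace and stop on an object; the grip force is fixed at half the most. Time passes only in rows, so rows that do not move let the fingers close, or fill a call up. It gives the time, the measured TCP pose, the force and the opening at its end, in the units of the state.
- manip.observe(): the state, without advancing time (a new reading comes with each control period).
- manip.capture(name): name is "scene" or "top" or "wrist"; returns a dict with "image" (480x640x3 uint8, red, green, blue), "range_z" (480x640 float32, m along the optical axis (not along the pixel's ray), 0 where there is no reading), "fov_y" (degrees; the focal length in pixels is half the picture's height over the tangent of half this angle, whatever the lens; pixels are square), "cx", "cy" (the principal point, pixels), "rvec" (rotation vector, rad) and "tvec" (3), from world to camera coordinates, as OpenCV has them. Camera axes: x right, y down, z forward; pixel columns grow to the right and rows downward; lengths in m; the calibration is good to about 2 mm. A picture is of the moment at which its call begins.
- manip.job_done(): hands the job in, once; it reports no verdict.
Trained networks look in a picture, given as the dict that the camera call returned (one of the last four; its "shot" number tells which), for a name from the list of things; names that differ only in an ending like _2 or _b are one class to them, and where a whole thing is asked for, a point or a joint stands for the part that bears it (a point fixed in the world has none). Each returns a list of dicts, best first, with "conf" (0 to 1); they miss things now and then, are a little off and sometimes report something else, mostly with a low value. They report only what shows in the picture. A call takes as long as a camera call. They do not tell look-alikes from the thing itself.
- manip.spot_in(picture, query): "centre" ([x, y, z] in m, in world coordinates, good to about 4 mm: the middle of the surface that is visible of it).
- manip.mark_of(picture, query): "centre" ([x, y, z] in m, in world coordinates, good to about 4 mm: a listed point, or the origin of a listed thing).
The state is a dict: "time": time; "q": joint angles; "joint_vel": joint speeds; "effort": joint torques, N m; "eef_pos": TCP position; "ee_rot": TCP orientation; "wrist_force": force on the tool from outside, world axes, zero at the start; "moment": the same for the moment, N m; "grip_width": finger opening in m.
Only numpy, scipy, OpenCV 4.12 (cv2) and the standard library are available. Lean on these libraries where they do the work, as an engineer would, in place of code of your own. Each camera call takes 0.05 s, during which the arm holds its last target. There are 200 camera calls.

### The job

Open the wooden paint case by lifting its lid right over until it rests back on its stop, guiding it all the way so that it neither drops nor slams, and leave it open. Then put away the two tools lying in front of the case: the ink roller flat on the floor of the wide empty compartment and the painting knife flat on the floor of the narrow one, without disturbing the paint jars in the case or the other things on the table.

Things in the scene. Friction and masses are not known exactly. Their poses are not given: they have to be found in the camera images.
- case: Wooden paint case, fixed: 240 mm deep (x; front -x, hinges +x), 320 wide (y), 62 high without lid; origin at centre of underside. Stands sideways: its x points roughly to world +y. Walls 7 mm thick, floor 6. Two dividers along x, 6 mm thick, 28 above the floor, make 3 compartments 226 mm long: jars (y +43 to +153 mm), wide empty (-71 to +37), narrow empty (-153 to -77).
- wide_bay (a point): Centre of the floor of the wide empty compartment, 108 mm wide (y) by 226 mm long (x); axes as case. The floor lies 6 mm above the table. Under the lid until it is opened.
- narrow_bay (a point): Centre of the floor of the narrow empty compartment, 76 mm wide (y) by 226 mm long (x); axes as case. Under the lid until it is opened.
- lid (a joint): Lid angle, rad: 0 shut, grows as it is lifted, 1.87 on its stop (leaning back 17 degrees past upright). Wooden board 240 x 320 x 10 mm, 0.3 to 0.55 kg. No spring, hardly any friction: let go below about 1.4 rad it falls shut; past about 1.6 rad it leans back on its stop by itself.
- lid_handle (a point): Middle of the round brass bar handle on the lid, 10 mm thick, 86 mm clear between its posts, along the case's y; 40 mm above the lid's top face, 22 mm from its front edge. From the hinge line: 218 mm along the lid, 50 mm square to it. Axes turn with the lid. With the lid open the bar is on its far side, still reached from straight above. Lightly gripped, it turns between the fingers.
- lid_hinge (a point): Middle of the hinge line along the rear top edge of the case, 62.5 mm above the table; the line runs along its y axis. The lid turns about +y.
- roller: Loose ink roller (brayer), 0.13 to 0.21 kg, lying level in front of the case: black rubber roller 32 mm thick, 70 wide, in a steel wire yoke, wooden handle. Origin on its underside, near the front end of the handle's ferrule; x along the tool towards the roller, z up. Extends x -95 (handle end) to +66 mm (roller), y -45 to +45, 32 mm high.
- roller_grip (a point): Place to grip the ink roller, near its balance point: on the handle's axis, x -22 mm and 16 mm above the underside; the handle is 20 to 23 mm thick here. Axes as roller (x along the handle).
- knife: Loose painting knife, 0.04 to 0.07 kg, lying flat beside the ink roller (either may be the nearer): dark wooden handle 16 mm thick, cranked steel neck, flat blade 22 mm wide, 2 thick. Origin on its underside, at the joint of ferrule and neck; x along the tool towards the blade, z up. Extends x -110 (handle end) to +77 mm (blade tip).
- knife_grip (a point): Place to grip the painting knife, near its balance point: on the handle's axis, x -45 mm and 8 mm above the underside; handle 16 mm thick. Axes as knife.
- jar0: Paint jar with white cap, 41 mm across and 46 mm high, standing in the jar compartment of the case. Origin under its centre. Leave alone.
- jar1: As jar0.
- jar2: As jar0.
- cup: Clear plastic cup 72 mm across, 85 mm high, behind the hinge side of the case, clear of the opened lid. Leave alone.
- tape: Roll of tape lying flat, 96 mm across, 24 mm high, beside the tools on the side away from the robot. Leave alone.
- brush: Brush 200 mm long lying behind the hinge side of the case, beside the cup. Leave alone.
Things that resemble listed ones, but are neither listed nor needed, are in the scene too. There is more than one size of the knife; the one meant has the size given above.

How it is judged:
On the way:
1. the lid has been lifted over onto its stop (value of joint lid above 1.8 rad), for 0.3 s.
At the end, for the whole second after the job is handed in: The lid rests open on its stop (joint above 1.80 rad of 1.87); the ink roller lies at rest in the wide compartment and the painting knife at rest in the narrow one, each right way up (within 0.15 rad of level) with its underside on the compartment's floor (within 6 mm), either end first (value of joint lid above 1.8 rad and x of roller in the frame of wide_bay between -0.07 and 0.07 m and y of roller in the frame of wide_bay between -0.025 and 0.025 m and z of roller in the frame of wide_bay between -0.006 and 0.006 m and angle between each of roller, knife's own z axis and vertical below 0.15 rad and linear speed of each of roller, knife below 0.02 m/s and angular speed of each of roller, knife below 0.2 rad/s and x of knife in the frame of narrow_bay between -0.06 and 0.06 m and y of knife in the frame of narrow_bay between -0.034 and 0.034 m and z of knife in the frame of narrow_bay between -0.006 and 0.006 m); the robot touches nothing.
It fails at once if the lid drops, slams or is flung (faster than 3 rad/s) (velocity of joint lid above 3 rad/s or velocity of joint lid below -3 rad/s).
It fails at once if a paint jar in the case is moved more than 30 mm or tipped (distance of any of jar0, jar1, jar2 from where it was at the start of the episode above 0.03 m or angle between any of jar0, jar1, jar2's own z axis and vertical above 0.6 rad).
It fails at once if another thing on the table is moved more than 30 mm or the cup tipped (distance of any of cup, tape, brush from where it was at the start of the episode above 0.03 m or angle between cup's own z axis and vertical above 0.6 rad).
It also fails if it takes over 72 s, if anything falls off the work surface, if the arm or the gripper's body presses on something with over 40 N, if the wrist force passes 120 N, or if a joint passes its speed limit or range.

## Working session

There is one attempt and no reset: what is moved stays moved. The work goes in short steps, Python scripts to look and compute and a tool call to move; the robot and the scene stay as the last step left them, time stands still between calls to the robot, and variables do not carry over. Pictures are saved under pics/ and viewed, about 8 in all and at most 12, crops included, and the job is handed in when it is done.

Besides the shell and the picture viewer there is one more tool, called after ">>>" in YAML: its name, and indented under it one key for each argument. servo_tool: Moves the arm, as the interface text tells. Its arguments: {"type":"object","properties":{"deltas":{"type":"array"}},"required":["deltas"]}

```bash
mkdir -p pics; ls; cat > h.py <<'E'
import numpy as np, cv2
from bench import manip
from scipy.spatial.transform import Rotation as R
def K(p):
    f=240/np.tan(np.radians(p["fov_y"])/2); return f
def world(p,u,v,z=None):
    """pixel -> world; by range or on plane z"""
    f=K(p); Rm=cv2.Rodrigues(np.array(p["rvec"],float))[0]; t=np.array(p["tvec"],float).ravel()
    d=np.array([(u-p["cx"])/f,(v-p["cy"])/f,1.])
    if z is None: return Rm.T@(d*p["range_z"][int(v),int(u)]-t)
    o=-Rm.T@t; w=Rm.T@d; return o+w*(z-o[2])/w[2]
def pix(p,X):
    Rm=cv2.Rodrigues(np.array(p["rvec"],float))[0]; c=Rm@np.array(X)+np.array(p["tvec"],float).ravel()
    return K(p)*c[:2]/c[2]+[p["cx"],p["cy"]]
def save(p,n): cv2.imwrite(f"pics/{n}.png",cv2.cvtColor(p["image"],cv2.COLOR_RGB2BGR))
def tool(X,yaw=None):
    """mm in tool axes from the present TCP to world X"""
    s=manip.observe(); r=R.from_quat(np.roll(s["ee_rot"],-1))
    return r.inv().apply(np.array(X)-s["eef_pos"])*1000, r.as_matrix()
E
python3 - <<'E'
from h import *
np.set_printoptions(precision=3,suppress=True)
for c in ["top","scene"]:
    p=manip.capture(c); save(p,c+"0")
    for q in ["case","lid_handle","lid_hinge","roller","roller_grip","knife","knife_grip","cup","tape","brush"]:
        print(c,q,[(np.round(d["centre"],3).tolist(),round(d["conf"],2)) for d in manip.mark_of(p,q)[:4]])
s=manip.observe();print(s); print(R.from_quat(np.roll(s["ee_rot"],-1)).as_matrix())
E
```

```text
pics
top case [([0.53, 0.007, 0.0], 0.71)]
top lid_handle [([0.539, -0.093, 0.114], 0.58), ([0.483, 0.494, 0.003], 0.26)]
top lid_hinge [([0.519, 0.131, 0.067], 0.84)]
top roller [([0.57, -0.323, -0.0], 0.7)]
top roller_grip [([0.567, -0.299, 0.017], 0.63)]
top knife [([0.565, -0.325, 0.002], 0.7), ([0.333, -0.317, 0.001], 0.69)]
top knife_grip [([0.473, -0.316, 0.005], 0.79), ([0.302, -0.314, 0.006], 0.51)]
top cup [([0.487, 0.494, 0.0], 0.81), ([0.536, -0.094, 0.115], 0.59)]
top tape [([0.726, -0.258, 0.002], 0.82), ([0.567, -0.3, 0.016], 0.19)]
top brush [([0.627, 0.454, 0.001], 0.87)]
scene case [([0.527, 0.01, -0.004], 0.97)]
scene lid_handle [([0.534, -0.092, 0.11], 0.7)]
scene lid_hinge [([0.514, 0.126, 0.063], 0.88)]
scene roller [([0.571, -0.318, 0.001], 0.67)]
scene roller_grip [([0.568, -0.301, 0.016], 0.55), ([0.482, 0.493, 0.004], 0.44)]
scene knife [([0.462, -0.36, 0.001], 0.64), ([0.335, -0.318, 0.0], 0.49)]
scene knife_grip [([0.477, -0.317, 0.003], 0.74), ([0.303, -0.317, 0.01], 0.44)]
scene cup [([0.486, 0.493, 0.001], 0.8)]
scene tape [([0.732, -0.258, 0.001], 0.96)]
scene brush [([0.624, 0.455, 0.006], 0.78)]
{'time': 1.1, 'q': array([-1.071,  0.501, -0.427,  1.55 ,  0.221,  1.138, -0.21 ]), 'joint_vel': array([-0.   ,  0.   ,  0.001, -0.   ,  0.   , -0.   , -0.001]), 'effort': array([  0.   , -56.647,  -5.811, -27.951,  -0.067,   0.021,   0.   ]), 'eef_pos': array([0.152, 0.632, 0.246]), 'ee_rot': array([-0.   ,  0.118,  0.993,  0.   ]), 'wrist_force': array([0.205, 0.298, 1.027]), 'moment': array([0.053, 0.008, 0.028]), 'grip_width': 0.09193874978543726}
[[-0.972  0.235 -0.   ]
 [ 0.235  0.972  0.   ]
 [ 0.     0.    -1.   ]]
```

View pics/top0.png

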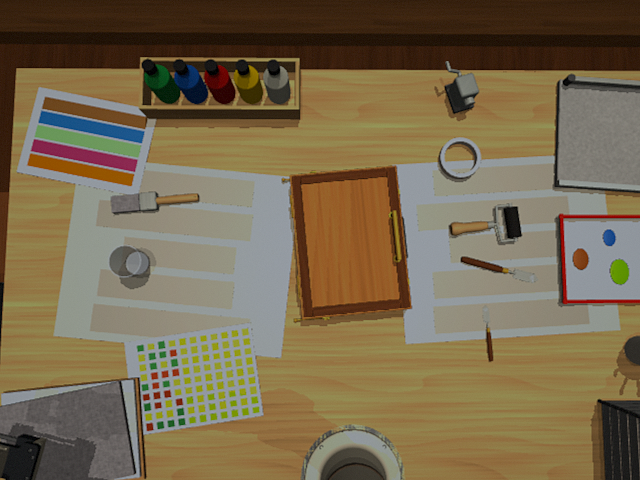

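View pics/scene0.png

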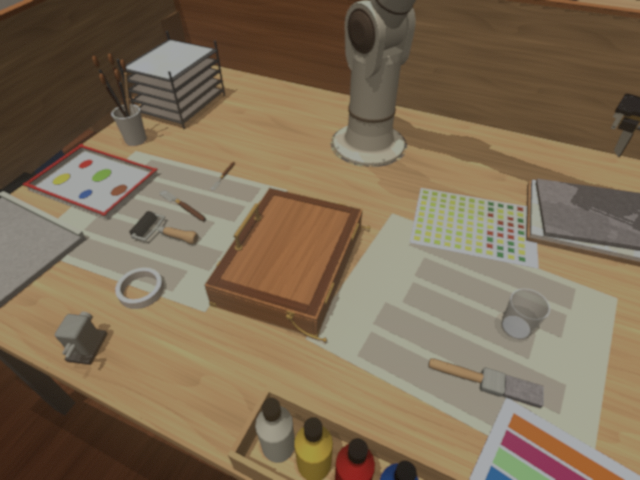

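```bash
python3 - <<'E'
from h import *
np.set_printoptions(precision=3,suppress=True)
p=manip.capture("top")
f=K(p); Rm=cv2.Rodrigues(np.array(p["rvec"],float))[0]; t=np.array(p["tvec"],float).ravel()
v,u=np.mgrid[:480,:640]; z=p["range_z"]
W=(np.stack([(u-p["cx"])/f*z,(v-p["cy"])/f*z,z],-1)-t)@Rm
np.save("W0.npy",W)
def rect(m,n):
    P=W[m][:,:2].astype(np.float32); r=cv2.minAreaRect(P); b=cv2.boxPoints(r)
    c=P.mean(0); e=np.linalg.svd(P-c,full_matrices=False)[2][0]
    print(n,m.sum(),"c",np.array(r[0]),"size",np.array(r[1]),"ang",r[2],"mean",c,"pc",e,np.degrees(np.arctan2(e[1],e[0])),"z",np.percentile(W[m][:,2],[5,50,95]))
box=lambda a,b,c,d:(u>=a)&(u<b)&(v>=c)&(v<d)
H=W[...,2]
rect(box(280,390,160,330)&(H>.055)&(H<.09),"lid")
rect(box(385,412,190,285)&(H>.1),"bar")
rect(box(440,530,195,250)&(H>.004),"roller")
rect(box(445,492,210,245)&(H>.004),"rollerhandle")
rect(box(455,545,250,290)&(H>.003),"knife")
rect(box(455,505,250,280)&(H>.006),"knifehandle")
rect(box(475,500,300,365)&(H>.003),"knifesmall")
for n,a,b in [("lidL",(290,177),(302,320)),("lidR",(397,167),(410,305))]:
    A,B=world(p,*a,.072),world(p,*b,.072); print(n,A,B,np.degrees(np.arctan2(*(A-B)[1::-1])))
A,B=world(p,488,313,.002),world(p,490,360,.008);print(A,B,np.linalg.norm(A-B))
A,B=world(p,461,260,.008),world(p,535,278,.002);print(A,B,np.linalg.norm(A-B))
im=cv2.resize(p["image"][160:370,380:560],None,fx=4,fy=4,interpolation=cv2.INTER_CUBIC)[:600]
cv2.imwrite("pics/crop1.png",im[...,::-1]) 
E
```

```text
lid 13793 c [0.524 0.021] size [0.33  0.227] ang 3.93204402923584 mean [0.528 0.025] pc [-1.    -0.001] -179.93994 z [0.068 0.072 0.076]
bar 248 c [ 0.478 -0.038] size [0.078 0.233] ang 49.653656005859375 mean [ 0.531 -0.081] pc [ 0.796 -0.605] -37.247917 z [0.111 0.115 0.122]
roller 1293 c [ 0.548 -0.167] size [0.162 0.513] ang 12.152016639709473 mean [ 0.569 -0.315] pc [ 0.252 -0.968] -75.39333 z [0.004 0.023 0.032]
rollerhandle 494 c [ 0.519 -0.121] size [0.085 0.423] ang 17.694046020507812 mean [ 0.562 -0.264] pc [ 0.334 -0.942] -70.46384 z [0.005 0.024 0.031]
knife 681 c [ 0.465 -0.191] size [0.093 0.518] ang 0.735210657119751 mean [ 0.47  -0.319] pc [ 0.038 -0.999] -87.84225 z [0.003 0.006 0.018]
knifehandle 303 c [ 0.444 -0.143] size [0.059 0.424] ang 12.38229751586914 mean [ 0.478 -0.296] pc [-0.044  0.999] 92.51161 z [0.007 0.013 0.018]
knifesmall 268 c [ 0.332 -0.134] size [0.409 0.146] ang 87.33927917480469 mean [ 0.321 -0.301] pc [0.334 0.943] 70.4796 z [0.003 0.006 0.013]
lidL [0.669 0.14  0.072] [0.355 0.112 0.072] 5.042218497429728
lidR [ 0.692 -0.099  0.072] [ 0.387 -0.123  0.072] 4.5138194167334085
[ 0.366 -0.314  0.002] [ 0.26  -0.314  0.008] 0.1061141833800742
[ 0.488 -0.253  0.008] [ 0.447 -0.427  0.002] 0.1783925675394145
```

View pics/crop1.png

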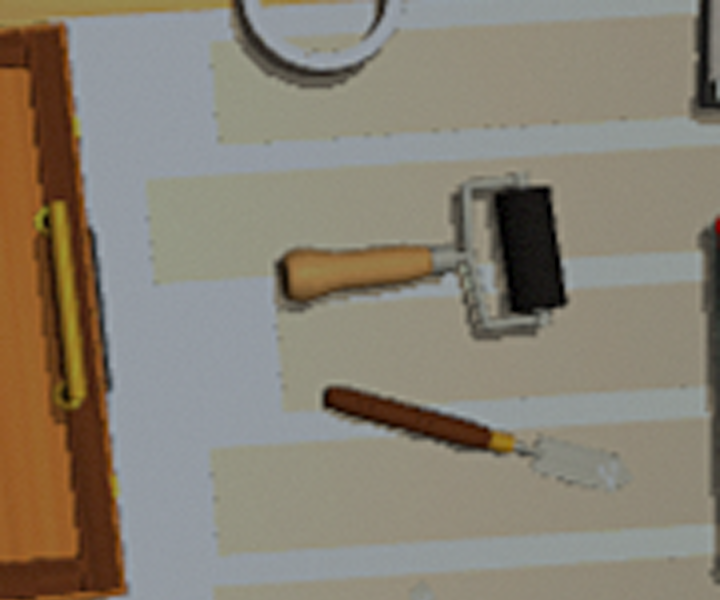

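>>> servo_tool:
  deltas:
    - {"hand": 91, "delta_pos": [-48, -25, 0], "turn": -0.107}
    - {"hand": 91, "delta_pos": [-48, -25, 0], "turn": -0.107}
    - {"hand": 91, "delta_pos": [-48, -25, 0], "turn": -0.107}
    - {"hand": 91, "delta_pos": [-45, -35, 0], "turn": 0}
    - {"hand": 91, "delta_pos": [-35, -45, 0], "turn": 0}

```text
time: 1.78
eef_pos: [0.3726, 0.4692, 0.2456]
ee_rot: [-0.001, -0.054, 0.999, 0.002]
wrist_force: [1.2, -0.4, 0.6]
grip_width: 0.0911
```

>>> servo_tool:
  deltas:
    - {"hand": 60, "delta_pos": [-15, -58, 0], "turn": 0}
    - {"hand": 60, "delta_pos": [-15, -58, 0], "turn": 0}
    - {"hand": 60, "delta_pos": [-15, -58, 0], "turn": 0}
    - {"hand": 60, "delta_pos": [-15, -58, 0], "turn": 0}
    - {"hand": 60, "delta_pos": [-15, -58, 0], "turn": 0}

```text
time: 2.4
eef_pos: [0.4836, 0.1802, 0.2447]
ee_rot: [0.001, -0.053, 0.999, 0.004]
wrist_force: [1.3, 0.4, -0.1]
grip_width: 0.0599
```

>>> servo_tool:
  deltas:
    - {"hand": 60, "delta_pos": [-5, -58, 8], "turn": 0}
    - {"hand": 60, "delta_pos": [-5, -58, 8], "turn": 0}
    - {"hand": 60, "delta_pos": [-5, -58, 8], "turn": 0}
    - {"hand": 60, "delta_pos": [-5, -58, 8], "turn": 0}
    - {"hand": 60, "delta_pos": [-4, -42, 8], "turn": 0}

```text
time: 3.02
eef_pos: [0.5399, -0.1001, 0.2045]
ee_rot: [0.005, -0.052, 0.999, 0.003]
wrist_force: [-0.0, 1.2, -0.5]
grip_width: 0.0601
```

```bash
python3 - <<'E'
from h import *
np.set_printoptions(precision=3,suppress=True)
p=manip.capture("wrist"); save(p,"w1")
for q in ["lid_handle","lid_hinge"]: print(q,[(np.round(d["centre"],3).tolist(),round(d["conf"],2)) for d in manip.mark_of(p,q)[:4]])
s=manip.observe(); print(s["time"],s["eef_pos"],pix(p,s["eef_pos"]))
f=K(p); Rm=cv2.Rodrigues(np.array(p["rvec"],float))[0]; t=np.array(p["tvec"],float).ravel()
v,u=np.mgrid[:480,:640]; z=p["range_z"]
W=(np.stack([(u-p["cx"])/f*z,(v-p["cy"])/f*z,z],-1)-t)@Rm
m=(W[...,2]>.10)&(W[...,2]<.125)&(z>0)&(abs(W[...,1]+.093)<.05)&(abs(W[...,0]-.537)<.08)
P=W[m]; c=P.mean(0); e=np.linalg.svd(P[:,:2]-c[:2],full_matrices=False)[2][0]
print(m.sum(),c,P.min(0),P.max(0),np.degrees(np.arctan(e[1]/e[0]))); print(tool(c)[0])
E
```

```text
lid_handle [([0.536, -0.092, 0.116], 0.93)]
lid_hinge [([0.517, 0.127, 0.059], 0.79), ([0.571, -0.322, 0.001], 0.24)]
3.175 [ 0.539 -0.1    0.204] [315.241 311.925]
2354 [ 0.531 -0.091  0.117] [ 0.482 -0.1    0.1  ] [ 0.588 -0.081  0.121] 5.202799318510907
[ 7.938  9.233 86.689]
```

View pics/w1.png

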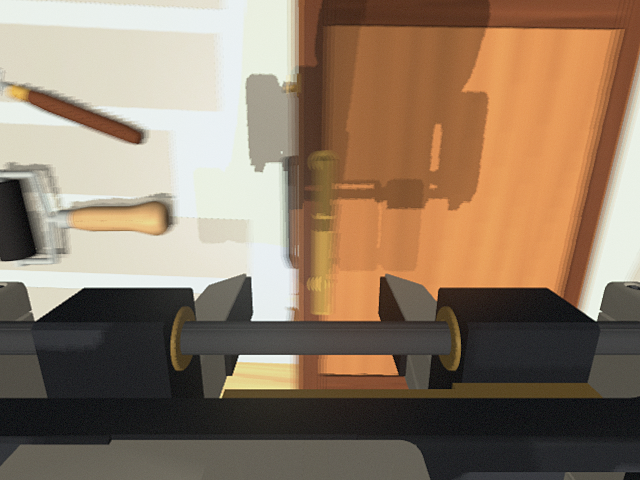

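>>> servo_tool:
  deltas:
    - {"hand": 50, "delta_pos": [3, 9, 35], "turn": 0}
    - {"hand": 40, "delta_pos": [0, 0, 35], "turn": 0}
    - {"hand": 40, "delta_pos": [0, 0, 20], "turn": 0}
    - {"hand": 0, "delta_pos": [0, 0, 0], "turn": 0}
    - {"hand": 0, "delta_pos": [0, 0, 0], "turn": 0}

```text
time: 3.8
eef_pos: [0.5384, -0.0838, 0.1145]
ee_rot: [0.007, -0.054, 0.999, 0.005]
wrist_force: [0.6, -1.1, 0.4]
grip_width: 0.0247
```

>>> servo_tool:
  deltas:
    - {"hand": 0, "delta_pos": [0, 0, 0], "turn": 0}
    - {"hand": 0, "delta_pos": [0, 0, 0], "turn": 0}
    - {"hand": 0, "delta_pos": [0, 0, 0], "turn": 0}
    - {"hand": 0, "delta_pos": [0, 0, 0], "turn": 0}
    - {"hand": 0, "delta_pos": [0, 0, 0], "turn": 0}

```text
time: 4.42
eef_pos: [0.5391, -0.0896, 0.118]
ee_rot: [0.008, -0.052, 0.999, 0.001]
wrist_force: [-1.1, -2.5, -2.2]
grip_width: 0.0089
```

>>> servo_tool:
  deltas:
    - {"hand": 0, "delta_pos": [0, 3, -11], "turn": 0}
    - {"hand": 0, "delta_pos": [0, 3.5, -11], "turn": 0}
    - {"hand": 0, "delta_pos": [0, 4, -11], "turn": 0}
    - {"hand": 0, "delta_pos": [0, 5, -11], "turn": 0}
    - {"hand": 0, "delta_pos": [0, 5, -10.5], "turn": 0}

```text
time: 5.05
eef_pos: [0.537, -0.0667, 0.1765]
ee_rot: [0.009, -0.053, 0.999, 0.002]
wrist_force: [1.5, 1.4, -4.6]
grip_width: 0.009
```

```bash
python3 - <<'E'
from h import *
np.set_printoptions(precision=3,suppress=True)
p=manip.capture("scene"); save(p,"s1"); s=manip.observe(); print(s["time"],s["eef_pos"],s["wrist_force"],s["moment"],s["grip_width"])
print([(np.round(d["centre"],3).tolist(),round(d["conf"],2)) for d in manip.mark_of(p,"lid_handle")[:4]])
a=np.arange(27.9,121,4); print([(round(a[i+1],1),np.round(223.7*(np.cos(np.radians(a[i]))-np.cos(np.radians(a[i+1]))),1),np.round(223.7*(np.sin(np.radians(a[i+1]))-np.sin(np.radians(a[i]))),1)) for i in range(len(a)-1)])
cv2.imwrite("pics/s1c.png",cv2.resize(p["image"][60:360,120:440,::-1],None,fx=1.5,fy=1.5))
E
```

```text
5.1 [ 0.537 -0.066  0.178] [-1.414 -0.339 -2.615] [-0.117  0.233 -0.12 ] 0.008814607354577635
[([0.531, -0.07, 0.172], 0.8)]
[(np.float64(31.9), np.float64(7.8), np.float64(13.5)), (np.float64(35.9), np.float64(8.7), np.float64(13.0)), (np.float64(39.9), np.float64(9.6), np.float64(12.3)), (np.float64(43.9), np.float64(10.4), np.float64(11.6)), (np.float64(47.9), np.float64(11.2), np.float64(10.9)), (np.float64(51.9), np.float64(11.9), np.float64(10.1)), (np.float64(55.9), np.float64(12.6), np.float64(9.2)), (np.float64(59.9), np.float64(13.2), np.float64(8.3)), (np.float64(63.9), np.float64(13.8), np.float64(7.4)), (np.float64(67.9), np.float64(14.3), np.float64(6.4)), (np.float64(71.9), np.float64(14.7), np.float64(5.4)), (np.float64(75.9), np.float64(15.0), np.float64(4.3)), (np.float64(79.9), np.float64(15.3), np.float64(3.3)), (np.float64(83.9), np.float64(15.5), np.float64(2.2)), (np.float64(87.9), np.float64(15.6), np.float64(1.1)), (np.float64(91.9), np.float64(15.6), np.float64(0.0)), (np.float64(95.9), np.float64(15.6), np.float64(-1.1)), (np.float64(99.9), np.float64(15.5), np.float64(-2.1)), (np.float64(103.9), np.float64(15.3), np.float64(-3.2)), (np.float64(107.9), np.float64(15.0), np.float64(-4.3)), (np.float64(111.9), np.float64(14.7), np.float64(-5.3)), (np.float64(115.9), np.float64(14.3), np.float64(-6.3)), (np.float64(119.9), np.float64(13.8), np.float64(-7.3))]
```

View pics/s1c.png

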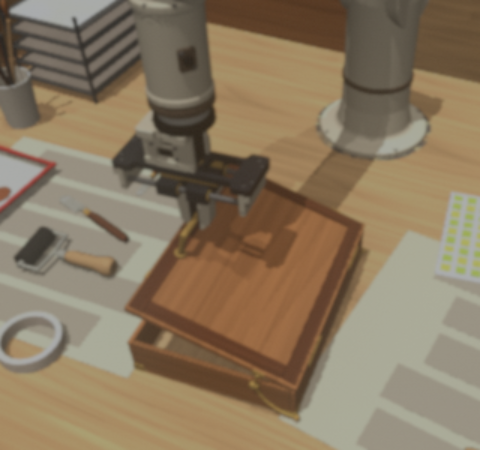

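>>> servo_tool:
  deltas:
    - {"hand": 0, "delta_pos": [0, 8, -12.5], "turn": 0}
    - {"hand": 0, "delta_pos": [0, 9, -12.5], "turn": 0}
    - {"hand": 0, "delta_pos": [0, 10, -12], "turn": 0}
    - {"hand": 0, "delta_pos": [0, 10.5, -11.5], "turn": 0}
    - {"hand": 0, "delta_pos": [0, 11.5, -10.5], "turn": 0}

```text
time: 5.78
eef_pos: [0.5321, -0.015, 0.2399]
ee_rot: [0.012, -0.053, 0.999, 0.002]
wrist_force: [4.1, 0.5, -6.5]
grip_width: 0.0089
```

>>> servo_tool:
  deltas:
    - {"hand": 0, "delta_pos": [0, 12, -9.5], "turn": 0}
    - {"hand": 0, "delta_pos": [0, 13, -8.5], "turn": 0}
    - {"hand": 0, "delta_pos": [0, 13.5, -7.5], "turn": 0}
    - {"hand": 0, "delta_pos": [0, 14, -6.5], "turn": 0}
    - {"hand": 0, "delta_pos": [0, 14.5, -5.5], "turn": 0}

```text
time: 6.4
eef_pos: [0.5255, 0.0559, 0.2811]
ee_rot: [0.014, -0.053, 0.998, 0.001]
wrist_force: [7.1, 0.2, -5.4]
grip_width: 0.0086
```

>>> servo_tool:
  deltas:
    - {"hand": 0, "delta_pos": [-0.5, 15, -4], "turn": 0}
    - {"hand": 0, "delta_pos": [-0.5, 15, -3], "turn": 0}
    - {"hand": 0, "delta_pos": [-0.5, 15.5, -2], "turn": 0}
    - {"hand": 0, "delta_pos": [-0.5, 15.5, -1], "turn": 0}
    - {"hand": 0, "delta_pos": [-0.5, 15.5, 0.5], "turn": 0}

```text
time: 7.02
eef_pos: [0.5185, 0.1354, 0.293]
ee_rot: [0.014, -0.052, 0.999, -0.0]
wrist_force: [2.2, -1.6, 1.0]
grip_width: 0.0087
```

>>> servo_tool:
  deltas:
    - {"hand": 0, "delta_pos": [-0.3, 15.5, 1.3], "turn": 0}
    - {"hand": 0, "delta_pos": [-0.3, 15.5, 2.2], "turn": 0}
    - {"hand": 0, "delta_pos": [-0.3, 15.5, 3], "turn": 0}
    - {"hand": 0, "delta_pos": [-0.3, 15, 4], "turn": 0}
    - {"hand": 0, "delta_pos": [-0.3, 14.5, 5], "turn": 0}

```text
time: 7.65
eef_pos: [0.5111, 0.2168, 0.275]
ee_rot: [0.013, -0.053, 0.999, -0.0]
wrist_force: [2.5, -2.0, -2.0]
grip_width: 0.0089
```

>>> servo_tool:
  deltas:
    - {"hand": 0, "delta_pos": [-0.2, 7, 4], "turn": 0}
    - {"hand": 0, "delta_pos": [-0.2, 6, 4], "turn": 0}
    - {"hand": 0, "delta_pos": [-0.2, 5, 3], "turn": 0}
    - {"hand": 0, "delta_pos": [0, 3, 2], "turn": 0}
    - {"hand": 0, "delta_pos": [0, 2, 1.5], "turn": 0}

```text
time: 8.28
eef_pos: [0.5093, 0.2384, 0.2633]
ee_rot: [0.013, -0.052, 0.999, -0.003]
wrist_force: [-3.8, -4.9, 12.2]
grip_width: 0.0089
```

>>> servo_tool:
  deltas:
    - {"hand": 18, "delta_pos": [0, 0, 0], "turn": 0}
    - {"hand": 18, "delta_pos": [0, 0, 0], "turn": 0}
    - {"hand": 18, "delta_pos": [0, 0, -12], "turn": 0}
    - {"hand": 18, "delta_pos": [0, 0, -20], "turn": 0}
    - {"hand": 18, "delta_pos": [0, 0, -40], "turn": 0}

```text
time: 8.9
eef_pos: [0.5049, 0.2372, 0.3339]
ee_rot: [0.008, -0.052, 0.999, -0.005]
wrist_force: [0.3, 0.4, 0.2]
grip_width: 0.0183
```

```bash
python3 - <<'E'
from h import *
np.set_printoptions(precision=3,suppress=True)
p=manip.capture("top"); save(p,"t2"); s=manip.observe(); print(s["time"],s["eef_pos"],s["wrist_force"],s["q"])
for q in ["lid_handle","case","wide_bay","narrow_bay","roller","roller_grip","knife","knife_grip"]: print(q,[(np.round(d["centre"],3).tolist(),round(d["conf"],2)) for d in manip.mark_of(p,q)[:3]])
E
```

```text
8.95 [0.507 0.239 0.341] [1.635 0.967 3.942] [-0.197  0.235 -0.359  1.68   0.106  1.223  1.093]
lid_handle [([0.516, 0.129, 0.065], 0.57), ([0.528, 0.003, -0.002], 0.26)]
case [([0.531, 0.003, -0.003], 0.58)]
wide_bay [([0.545, 0.007, 0.007], 0.75)]
narrow_bay [([0.638, 0.02, 0.004], 0.63)]
roller [([0.567, -0.327, 0.002], 0.76), ([0.564, -0.299, 0.017], 0.16)]
roller_grip [([0.568, -0.301, 0.017], 0.73), ([0.417, 0.054, 0.003], 0.22)]
knife [([0.46, -0.367, -0.0], 0.7), ([0.33, -0.312, -0.001], 0.54), ([0.728, -0.258, 0.002], 0.43)]
knife_grip [([0.472, -0.318, 0.003], 0.66), ([0.3, -0.313, 0.009], 0.52)]
```

View pics/t2.png

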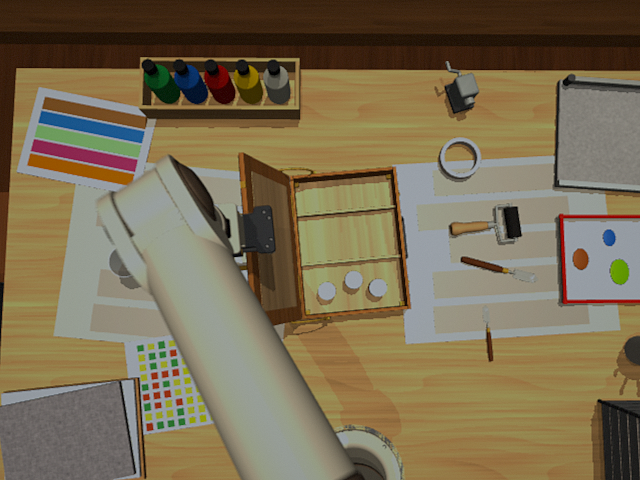

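```bash
cat >> h.py <<'E'
def plan(X,yaw,n,mx=.18):
    """n rows to world X with tool-y azimuth yaw (deg)"""
    s=manip.observe(); r=R.from_quat(np.roll(s["ee_rot"],-1)); M=r.as_matrix()
    y=np.arctan2(M[1,1],M[0,1]); d=(np.array(X)-s["eef_pos"])/n*1000
    T=(np.radians(yaw)-y+np.pi)%(2*np.pi)-np.pi; print("now",s["time"],s["eef_pos"],np.degrees(y),"turn",-T)
    for i in range(n):
        t=np.clip(T,-mx,mx); e=R.from_euler("z",y).as_matrix()[:,0]; ty=e[:2]; tx=np.array([-e[0]*0-ty[1],ty[0]])
        print([round(float(v),1) for v in (tx@d[:2],ty@d[:2],-d[2])],round(float(-t),3)); y+=t; T-=t
E
python3 - <<'E'
from h import *
np.set_printoptions(precision=3,suppress=True)
plan([.567,-.3,.341],5.5,10)
class P(dict): pass
p=manip.capture("top")
for n,a,b,z in [("roller",(451.2,228.7),(519.2,221.7),.018),("knife",(461.2,259),(508.2,271.2),.008)]:
    A,B=world(p,*a,z),world(p,*b,z); print(n,A,B,np.degrees(np.arctan2(*(B-A)[1::-1])),np.linalg.norm(B-A))
E
```

```text
now 9.35 [0.505 0.237 0.333] 95.89498297045975 turn 1.5776900801187266
[-0.6, -54.1, -0.8] 0.18
[-10.3, -53.1, -0.8] 0.18
[-19.6, -50.4, -0.8] 0.18
[-28.3, -46.1, -0.8] 0.18
[-36.1, -40.3, -0.8] 0.18
[-42.7, -33.1, -0.8] 0.18
[-48.0, -25.0, -0.8] 0.18
[-51.7, -16.0, -0.8] 0.18
[-53.7, -6.5, -0.8] 0.138
[-54.1, 1.0, -0.8] -0.0
roller [ 0.56  -0.23   0.018] [ 0.577 -0.389  0.018] -84.1110687584842 0.1595324696107696
knife [ 0.491 -0.254  0.008] [ 0.462 -0.362  0.008] -104.6477813747839 0.11223080285365594
```

>>> servo_tool:
  deltas:
    - {"hand": 18, "delta_pos": [0, -20, -20], "turn": 0.1}
    - {"hand": 18, "delta_pos": [-6, -53, -4], "turn": 0.18}
    - {"hand": 18, "delta_pos": [-18, -51, 0], "turn": 0.18}
    - {"hand": 40, "delta_pos": [-28, -46, 0], "turn": 0.18}
    - {"hand": 55, "delta_pos": [-36, -40, 10], "turn": 0.18}

```text
time: 10.02
eef_pos: [0.541, 0.0051, 0.3485]
ee_rot: [0.009, 0.357, 0.934, -0.0]
wrist_force: [0.9, -0.2, -0.4]
grip_width: 0.0332
```

>>> servo_tool:
  deltas:
    - {"hand": 55, "delta_pos": [-42, -33, 25], "turn": 0.18}
    - {"hand": 55, "delta_pos": [-48, -25, 25], "turn": 0.18}
    - {"hand": 55, "delta_pos": [-52, -16, 25], "turn": 0.18}
    - {"hand": 55, "delta_pos": [-54, -6, 25], "turn": 0.15}
    - {"hand": 55, "delta_pos": [-50, 0, 25], "turn": 0.1}

```text
time: 10.65
eef_pos: [0.588, -0.2668, 0.2223]
ee_rot: [0.009, 0.699, 0.715, 0.004]
wrist_force: [0.5, 0.4, 0.1]
grip_width: 0.055
```

```bash
python3 - <<'E'
from h import *
np.set_printoptions(precision=3,suppress=True)
plan([.567,-.303,.15],5.9,5)
E
```

```text
now 10.65 [ 0.588 -0.267  0.222] 1.3773669794435517 turn -0.0789348370681262
[-7.1, -4.4, 14.5] -0.079
[-6.8, -4.9, 14.5] -0.0
[-6.8, -4.9, 14.5] -0.0
[-6.8, -4.9, 14.5] -0.0
[-6.8, -4.9, 14.5] -0.0
```

>>> servo_tool:
  deltas:
    - {"hand": 55, "delta_pos": [-15, -10, 30], "turn": -0.08}
    - {"hand": 55, "delta_pos": [-12, -9, 25], "turn": 0}
    - {"hand": 55, "delta_pos": [-7, -4, 15], "turn": 0}
    - {"hand": 55, "delta_pos": [0, 0, 0], "turn": 0}
    - {"hand": 55, "delta_pos": [0, 0, 0], "turn": 0}

```text
time: 11.28
eef_pos: [0.5654, -0.3085, 0.1457]
ee_rot: [0.007, 0.671, 0.741, 0.001]
wrist_force: [0.3, 0.2, 0.1]
grip_width: 0.055
```

```bash
python3 - <<'E'
from h import *
np.set_printoptions(precision=3,suppress=True)
p=manip.capture("wrist"); save(p,"w2")
for q in ["roller","roller_grip","knife","knife_grip"]: print(q,[(np.round(d["centre"],3).tolist(),round(d["conf"],2)) for d in manip.mark_of(p,q)[:3]])
plan([.567,-.303,.024],5.9,5)
E
```

```text
roller [([0.477, -0.317, 0.007], 0.66), ([0.572, -0.324, 0.001], 0.65)]
roller_grip [([0.567, -0.298, 0.011], 0.62)]
knife [([0.333, -0.31, -0.004], 0.75), ([0.463, -0.361, 0.001], 0.64)]
knife_grip [([0.475, -0.32, 0.005], 0.68)]
now 11.525 [ 0.565 -0.309  0.146] 5.642727928469797 turn -0.0044902447216284
[1.1, 0.4, 24.4] -0.004
[1.1, 0.4, 24.4] -0.0
[1.1, 0.4, 24.4] -0.0
[1.1, 0.4, 24.4] -0.0
[1.1, 0.4, 24.4] -0.0
```

View pics/w2.png

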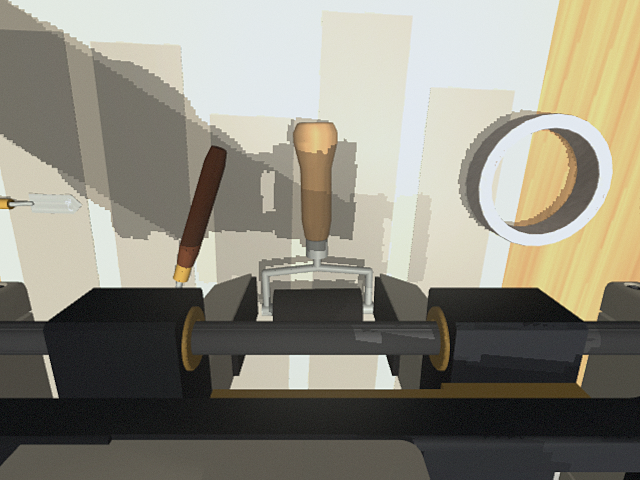

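>>> servo_tool:
  deltas:
    - {"hand": 55, "delta_pos": [4, 1, 40], "turn": 0}
    - {"hand": 50, "delta_pos": [2, 0.5, 40], "turn": 0}
    - {"hand": 50, "delta_pos": [1, 0, 28], "turn": 0}
    - {"hand": 50, "delta_pos": [0, 0, 10], "turn": 0}
    - {"hand": 50, "delta_pos": [0, 0, 0], "turn": 0}

```text
time: 12.15
eef_pos: [0.5725, -0.3026, 0.0298]
ee_rot: [0.011, 0.671, 0.742, 0.003]
wrist_force: [-0.1, -1.0, 1.1]
grip_width: 0.0502
```

>>> servo_tool:
  deltas:
    - {"hand": 50, "delta_pos": [0, -5, 6], "turn": 0}
    - {"hand": 0, "delta_pos": [0, 0, 0], "turn": 0}
    - {"hand": 0, "delta_pos": [0, 0, 0], "turn": 0}
    - {"hand": 0, "delta_pos": [0, 0, 0], "turn": 0}
    - {"hand": 0, "delta_pos": [0, 0, 0], "turn": 0}

```text
time: 12.78
eef_pos: [0.5694, -0.3048, 0.0273]
ee_rot: [0.014, 0.671, 0.742, 0.004]
wrist_force: [-0.0, 0.3, -1.1]
grip_width: 0.0211
```

>>> servo_tool:
  deltas:
    - {"hand": 0, "delta_pos": [0, 0, 0], "turn": 0}
    - {"hand": 0, "delta_pos": [0, 0, -10], "turn": 0}
    - {"hand": 0, "delta_pos": [0, 0, -20], "turn": 0}
    - {"hand": 0, "delta_pos": [0, 0, -40], "turn": 0}
    - {"hand": 0, "delta_pos": [0, 0, -45], "turn": 0}

```text
time: 13.4
eef_pos: [0.5638, -0.3016, 0.1438]
ee_rot: [0.01, 0.671, 0.742, 0.003]
wrist_force: [0.4, 0.5, -1.2]
grip_width: 0.0215
```

```bash
python3 - <<'E'
from h import *
np.set_printoptions(precision=3,suppress=True)
p=manip.capture("scene"); save(p,"s3"); cv2.imwrite("pics/s3c.png",cv2.resize(p["image"][60:360,60:440,::-1],None,fx=1.5,fy=1.5))
s=manip.observe(); print(s["grip_width"],s["wrist_force"],s["moment"])
plan([.545,.016,.16],5.3,7)
E
```

```text
0.0206167666411136 [1.087 0.277 2.716] [-0.147 -0.045  0.023]
now 13.45 [ 0.567 -0.304  0.151] 5.75146366880902 turn 0.00787952747385079
[45.7, 1.4, -1.3] 0.008
[45.7, 1.1, -1.3] -0.0
[45.7, 1.1, -1.3] -0.0
[45.7, 1.1, -1.3] -0.0
[45.7, 1.1, -1.3] -0.0
[45.7, 1.1, -1.3] -0.0
[45.7, 1.1, -1.3] -0.0
```

View pics/s3c.png

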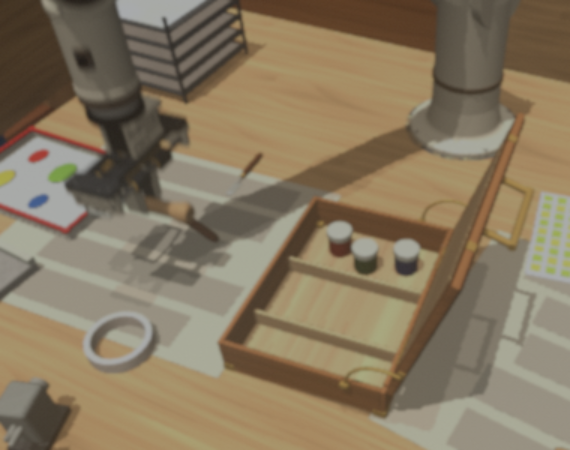

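>>> servo_tool:
  deltas:
    - {"hand": 0, "delta_pos": [45, 1, 0], "turn": 0}
    - {"hand": 0, "delta_pos": [55, 1, 0], "turn": 0}
    - {"hand": 0, "delta_pos": [55, 1, 0], "turn": 0}
    - {"hand": 0, "delta_pos": [55, 1, 0], "turn": 0}
    - {"hand": 0, "delta_pos": [50, 1, 0], "turn": 0}

```text
time: 14.08
eef_pos: [0.5508, -0.0455, 0.157]
ee_rot: [0.024, 0.675, 0.738, 0.007]
wrist_force: [0.2, 0.6, -2.2]
grip_width: 0.0209
```

```bash
python3 - <<'E'
from h import *
np.set_printoptions(precision=3,suppress=True)
plan([.545,.0155,.12],5.3,5)
E
```

```text
now 14.075 [ 0.551 -0.046  0.157] 5.122326978388828 turn -0.003100979219082145
[12.3, -0.1, 7.4] -0.003
[12.3, -0.0, 7.4] -0.0
[12.3, -0.0, 7.4] -0.0
[12.3, -0.0, 7.4] -0.0
[12.3, -0.0, 7.4] -0.0
```

>>> servo_tool:
  deltas:
    - {"hand": 0, "delta_pos": [20, 0, 0], "turn": 0}
    - {"hand": 0, "delta_pos": [20, 0, 5], "turn": 0}
    - {"hand": 0, "delta_pos": [12, 0, 5], "turn": 0}
    - {"hand": 0, "delta_pos": [6, 0, 20], "turn": 0}
    - {"hand": 0, "delta_pos": [0, 0, 0], "turn": 0}

```text
time: 14.7
eef_pos: [0.5484, 0.0197, 0.131]
ee_rot: [0.026, 0.671, 0.74, 0.011]
wrist_force: [-0.5, -0.4, -2.0]
grip_width: 0.0214
```

```bash
python3 - <<'E'
from h import *
np.set_printoptions(precision=3,suppress=True)
plan([.545,.0155,.055],5.3,4)
print(tool([.545,.0155,.055])); p=manip.capture("wrist"); save(p,"w3")
E
```

```text
now 14.7 [0.548 0.02  0.131] 5.631270581192248 turn 0.0057817623567997245
[-1.0, -0.9, 19.0] 0.006
[-1.0, -0.9, 19.0] -0.0
[-1.0, -0.9, 19.0] -0.0
[-1.0, -0.9, 19.0] -0.0
(array([-2.024, -7.694, 75.821]), array([[-0.097,  0.994,  0.054],
       [ 0.995,  0.098, -0.019],
       [-0.024,  0.051, -0.998]]))
```

View pics/w3.png

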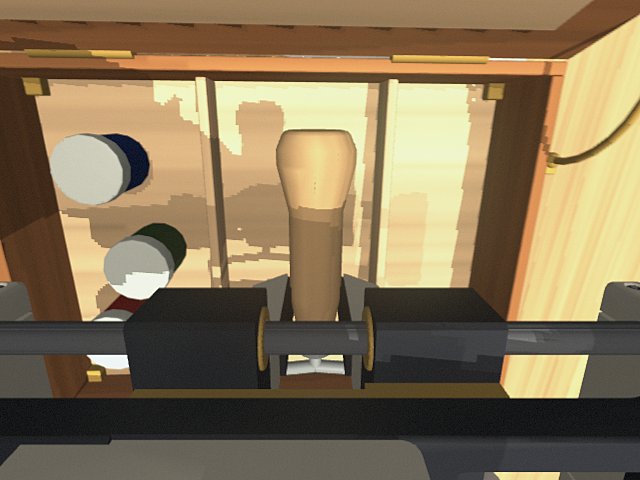

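>>> servo_tool:
  deltas:
    - {"hand": 0, "delta_pos": [-1, -4, 20], "turn": 0}
    - {"hand": 0, "delta_pos": [-1, -2, 20], "turn": 0}
    - {"hand": 0, "delta_pos": [0, -1, 15], "turn": 0}
    - {"hand": 0, "delta_pos": [0, -1, 10], "turn": 0}
    - {"hand": 0, "delta_pos": [0, 0, 0], "turn": 0}

```text
time: 15.38
eef_pos: [0.5497, 0.0113, 0.0695]
ee_rot: [0.03, 0.674, 0.738, 0.014]
wrist_force: [0.1, 0.8, -1.6]
grip_width: 0.0211
```

```bash
python3 - <<'E'
from h import *
np.set_printoptions(precision=3,suppress=True)
s=manip.observe(); print(s["time"],s["eef_pos"],s["ee_rot"],s["wrist_force"]); print(tool([.545,.0155,.035])[0])
E
```

```text
15.375 [0.55  0.011 0.07 ] [0.03  0.674 0.738 0.014] [ 0.065  0.76  -1.62 ]
[ 5.519 -6.431 34.083]
```

>>> servo_tool:
  deltas:
    - {"hand": 0, "delta_pos": [3, -5, 10], "turn": 0}
    - {"hand": 0, "delta_pos": [1, -2, 10], "turn": 0}
    - {"hand": 0, "delta_pos": [0, -1, 8], "turn": 0}
    - {"hand": 0, "delta_pos": [0, 0, 4], "turn": 0}
    - {"hand": 0, "delta_pos": [0, 0, 0], "turn": 0}

```text
time: 16.0
eef_pos: [0.5438, 0.0145, 0.0356]
ee_rot: [0.031, 0.673, 0.738, 0.015]
wrist_force: [-0.3, -0.8, -2.3]
grip_width: 0.0213
```

>>> servo_tool:
  deltas:
    - {"hand": 0, "delta_pos": [0, 0, 3], "turn": 0}
    - {"hand": 36, "delta_pos": [0, 0, 0], "turn": 0}
    - {"hand": 36, "delta_pos": [0, 0, 0], "turn": 0}
    - {"hand": 36, "delta_pos": [0, 0, 0], "turn": 0}
    - {"hand": 36, "delta_pos": [0, 0, -20], "turn": 0}

```text
time: 16.62
eef_pos: [0.5435, 0.0147, 0.053]
ee_rot: [0.031, 0.674, 0.738, 0.015]
wrist_force: [-0.7, -0.8, -0.1]
grip_width: 0.0359
```

>>> servo_tool:
  deltas:
    - {"hand": 36, "delta_pos": [0, 2, -40], "turn": 0}
    - {"hand": 36, "delta_pos": [0, 2, -40], "turn": 0}
    - {"hand": 50, "delta_pos": [0, 2, -40], "turn": 0.05}
    - {"hand": 50, "delta_pos": [-40, 0, 0], "turn": 0.1}
    - {"hand": 50, "delta_pos": [-55, -10, 0], "turn": 0.1}

```text
time: 17.25
eef_pos: [0.5325, -0.0728, 0.1804]
ee_rot: [0.03, 0.759, 0.65, 0.022]
wrist_force: [1.0, -0.0, -1.2]
grip_width: 0.0494
```

```bash
python3 - <<'E'
from h import *
np.set_printoptions(precision=3,suppress=True)
plan([.474,-.317,.13],-14.6,5,.1)
p=manip.capture("top"); save(p,"t4")
for q in ["roller","roller_grip","wide_bay","knife_grip"]: print(q,[(np.round(d["centre"],3).tolist(),round(d["conf"],2)) for d in manip.mark_of(p,q)[:3]])
print(manip.observe()["ee_rot"])
E
```

```text
now 17.25 [ 0.533 -0.073  0.18 ] -8.873248219444797 turn 0.09995067401513591
[-50.1, -4.0, 10.1] 0.1
[-50.2, 1.0, 10.1] -0.0
[-50.2, 1.0, 10.1] -0.0
[-50.2, 1.0, 10.1] -0.0
[-50.2, 1.0, 10.1] -0.0
roller [([0.545, -0.004, 0.005], 0.89), ([0.546, 0.019, 0.023], 0.73)]
roller_grip [([0.543, 0.019, 0.023], 0.73)]
wide_bay [([0.547, 0.01, 0.009], 0.83)]
knife_grip [([0.477, -0.319, 0.002], 0.94)]
[0.029 0.759 0.65  0.021]
```

>>> servo_tool:
  deltas:
    - {"hand": 50, "delta_pos": [-50, -3, 5], "turn": 0.1}
    - {"hand": 50, "delta_pos": [-50, 1, 10], "turn": 0}
    - {"hand": 50, "delta_pos": [-50, 1, 10], "turn": 0}
    - {"hand": 50, "delta_pos": [-50, 1, 10], "turn": 0}
    - {"hand": 50, "delta_pos": [-45, 1, 10], "turn": 0}

```text
time: 18.12
eef_pos: [0.4866, -0.3045, 0.1328]
ee_rot: [0.027, 0.783, 0.621, 0.026]
wrist_force: [0.8, -0.4, 0.6]
grip_width: 0.0501
```

```bash
python3 - <<'E'
from h import *
np.set_printoptions(precision=3,suppress=True)
s=manip.observe(); print(s["time"],s["eef_pos"],s["q"]); print(tool([.4745,-.317,.1]))
p=manip.capture("wrist"); save(p,"w4")
for q in ["knife","knife_grip"]: print(q,[(np.round(d["centre"],3).tolist(),round(d["conf"],2)) for d in manip.mark_of(p,q)[:3]])
plan([.4745,-.317,.1],-14.6,1)
E
```

```text
18.125 [ 0.487 -0.304  0.133] [ 0.366  0.44   0.204  1.915 -0.174  0.733  0.443]
(array([-15.179, -11.342,  31.972]), array([[ 0.229,  0.971,  0.074],
       [ 0.973, -0.228, -0.01 ],
       [ 0.007,  0.075, -0.997]]))
knife [([0.334, -0.308, -0.006], 0.63)]
knife_grip [([0.303, -0.316, 0.008], 0.69), ([0.477, -0.315, 0.006], 0.66)]
now 18.275 [ 0.485 -0.306  0.132] -13.570146405293482 turn 0.01797433604112797
[-13.1, -7.7, 32.4] 0.018
```

View pics/w4.png

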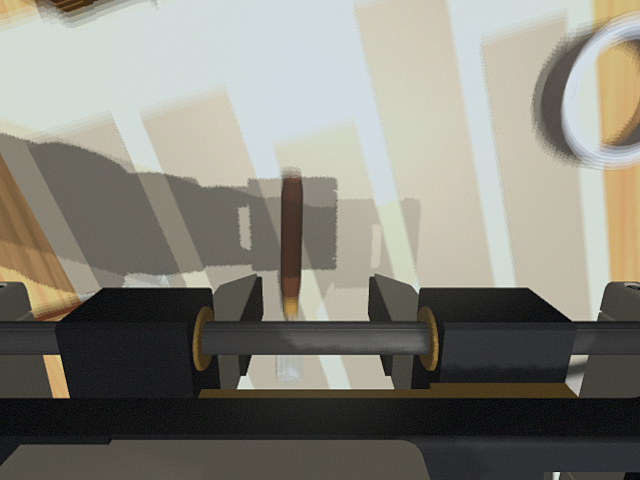

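>>> servo_tool:
  deltas:
    - {"hand": 50, "delta_pos": [-6, -6, 30], "turn": 0.018}
    - {"hand": 45, "delta_pos": [-5, -5, 30], "turn": 0}
    - {"hand": 42, "delta_pos": [-3, -4, 25], "turn": 0}
    - {"hand": 42, "delta_pos": [0, -1, 10], "turn": 0}
    - {"hand": 42, "delta_pos": [0, 0, 0], "turn": 0}

```text
time: 18.9
eef_pos: [0.4812, -0.3054, 0.0347]
ee_rot: [0.026, 0.786, 0.617, 0.029]
wrist_force: [0.2, -0.5, 0.6]
grip_width: 0.0421
```

```bash
python3 - <<'E'
from h import *
np.set_printoptions(precision=3,suppress=True)
s=manip.observe(); print(s["time"],s["eef_pos"]); print(tool([.475,-.317,.024]))
E
```

```text
18.9 [ 0.481 -0.305  0.035]
(array([-12.858,  -4.065,  10.195]), array([[ 0.236,  0.969,  0.078],
       [ 0.972, -0.236, -0.005],
       [ 0.014,  0.076, -0.997]]))
```

>>> servo_tool:
  deltas:
    - {"hand": 42, "delta_pos": [-10, -4, 4], "turn": 0}
    - {"hand": 42, "delta_pos": [-4, -1, 6], "turn": 0}
    - {"hand": 42, "delta_pos": [0, 0, 2], "turn": 0}
    - {"hand": 0, "delta_pos": [0, 0, 0], "turn": 0}
    - {"hand": 0, "delta_pos": [0, 0, 0], "turn": 0}

```text
time: 19.52
eef_pos: [0.476, -0.3193, 0.0242]
ee_rot: [0.028, 0.785, 0.618, 0.03]
wrist_force: [0.4, -0.4, -0.2]
grip_width: 0.0263
```

>>> servo_tool:
  deltas:
    - {"hand": 0, "delta_pos": [0, 0, 0], "turn": 0}
    - {"hand": 0, "delta_pos": [0, 0, 0], "turn": 0}
    - {"hand": 0, "delta_pos": [0, 0, 0], "turn": 0}
    - {"hand": 0, "delta_pos": [0, 0, 0], "turn": 0}
    - {"hand": 0, "delta_pos": [0, 0, 0], "turn": 0}

```text
time: 20.15
eef_pos: [0.4761, -0.3189, 0.0243]
ee_rot: [0.028, 0.785, 0.618, 0.03]
wrist_force: [-0.8, 0.2, -1.2]
grip_width: 0.015
```

>>> servo_tool:
  deltas:
    - {"hand": 0, "delta_pos": [0, 0, -10], "turn": 0}
    - {"hand": 0, "delta_pos": [0, 0, -20], "turn": 0}
    - {"hand": 0, "delta_pos": [0, 0, -35], "turn": 0}
    - {"hand": 0, "delta_pos": [0, 0, -40], "turn": 0}
    - {"hand": 0, "delta_pos": [0, 0, -20], "turn": 0}

```text
time: 20.78
eef_pos: [0.4647, -0.3181, 0.1559]
ee_rot: [0.028, 0.785, 0.618, 0.03]
wrist_force: [0.8, -0.3, -1.1]
grip_width: 0.015
```

```bash
python3 - <<'E'
from h import *
np.set_printoptions(precision=3,suppress=True)
s=manip.observe(); print(s["grip_width"],s["q"])
plan([.638,.047,.15],5.2,8,.1)
p=manip.capture("scene"); cv2.imwrite("pics/s5c.png",cv2.resize(p["image"][60:360,60:440,::-1],None,fx=1.5,fy=1.5))
E
```

```text
0.015029558563429654 [ 0.405  0.388  0.21   1.929 -0.173  0.768  0.48 ]
now 20.775 [ 0.465 -0.318  0.156] -13.654691071698357 turn -0.32907643864751446
[49.5, 10.3, 0.7] -0.1
[48.2, 15.2, 0.7] -0.1
[46.4, 19.9, 0.7] -0.1
[44.2, 24.4, 0.7] -0.029
[43.5, 25.7, 0.7] -0.0
[43.5, 25.7, 0.7] -0.0
[43.5, 25.7, 0.7] -0.0
[43.5, 25.7, 0.7] -0.0
```

View pics/s5c.png

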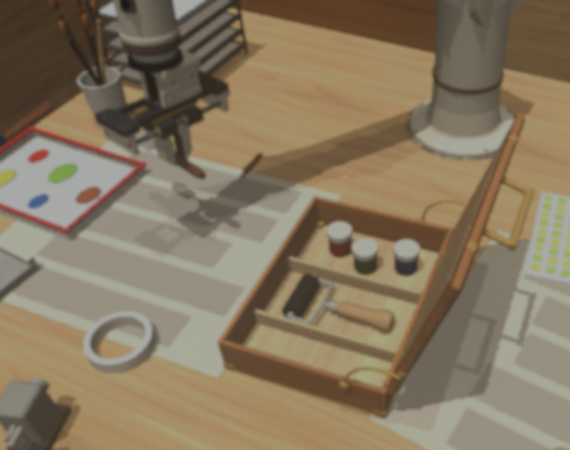

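>>> servo_tool:
  deltas:
    - {"hand": 0, "delta_pos": [40, 9, 0], "turn": -0.1}
    - {"hand": 0, "delta_pos": [48, 15, 0], "turn": -0.1}
    - {"hand": 0, "delta_pos": [46, 20, 0], "turn": -0.1}
    - {"hand": 0, "delta_pos": [44, 24, 0], "turn": -0.03}
    - {"hand": 0, "delta_pos": [43, 25, 0], "turn": 0}

```text
time: 21.45
eef_pos: [0.5702, -0.1024, 0.1718]
ee_rot: [0.039, 0.674, 0.737, 0.026]
wrist_force: [0.2, -0.6, -1.3]
grip_width: 0.0149
```

```bash
python3 - <<'E'
from h import *
np.set_printoptions(precision=3,suppress=True)
plan([.6385,.047,.14],5.2,4,.1); print(tool([.6385,.047,.14]))
E
```

```text
now 21.45 [ 0.57  -0.102  0.172] 5.224550091814941 turn 0.00042847993383743344
[35.6, 20.4, 7.9] 0.0
[35.6, 20.4, 7.9] -0.0
[35.6, 20.4, 7.9] -0.0
[35.6, 20.4, 7.9] -0.0
(array([143.397,  78.372,  35.725]), array([[-0.089,  0.992,  0.093],
       [ 0.996,  0.091, -0.015],
       [-0.023,  0.091, -0.996]]))
```

>>> servo_tool:
  deltas:
    - {"hand": 0, "delta_pos": [36, 20, 6], "turn": 0}
    - {"hand": 0, "delta_pos": [36, 20, 6], "turn": 0}
    - {"hand": 0, "delta_pos": [36, 20, 6], "turn": 0}
    - {"hand": 0, "delta_pos": [28, 16, 4], "turn": 0}
    - {"hand": 0, "delta_pos": [0, 0, 0], "turn": 0}

```text
time: 22.08
eef_pos: [0.6384, 0.0506, 0.1578]
ee_rot: [0.041, 0.671, 0.74, 0.028]
wrist_force: [0.1, -0.4, -1.3]
grip_width: 0.0151
```

```bash
python3 - <<'E'
from h import *
np.set_printoptions(precision=3,suppress=True)
p=manip.capture("wrist"); save(p,"w6")
for q in ["narrow_bay","wide_bay","knife"]: print(q,[(np.round(d["centre"],3).tolist(),round(d["conf"],2)) for d in manip.mark_of(p,q)[:3]])
s=manip.observe(); print(s["eef_pos"],s["grip_width"]); print(tool([.6385,.047,.034]))
E
```

```text
narrow_bay [([0.636, 0.018, 0.007], 0.77)]
wide_bay []
knife [([0.642, 0.007, 0.138], 0.94)]
[0.638 0.044 0.158] 0.015210250766952744
(array([  5.469, -10.752, 123.219]), array([[-0.089,  0.991,  0.097],
       [ 0.996,  0.091, -0.016],
       [-0.025,  0.096, -0.995]]))
```

>>> servo_tool:
  deltas:
    - {"hand": 0, "delta_pos": [1, -3, 30], "turn": 0}
    - {"hand": 0, "delta_pos": [1, -3, 30], "turn": 0}
    - {"hand": 0, "delta_pos": [1, -2, 20], "turn": 0}
    - {"hand": 0, "delta_pos": [0, 0, 0], "turn": 0}
    - {"hand": 0, "delta_pos": [0, 0, 0], "turn": 0}

```text
time: 22.9
eef_pos: [0.6378, 0.0359, 0.0789]
ee_rot: [0.044, 0.678, 0.733, 0.027]
wrist_force: [-0.2, 0.2, -0.4]
grip_width: 0.0149
```

```bash
python3 - <<'E'
from h import *
np.set_printoptions(precision=3,suppress=True)
s=manip.observe(); print(s["eef_pos"],s["grip_width"],s["wrist_force"]); print(tool([.6385,.047,.033]))
E
```

```text
[0.638 0.036 0.079] 0.014928430092468773 [-0.191  0.2   -0.446]
(array([12.26 , -2.978, 45.47 ]), array([[-0.077,  0.992,  0.101],
       [ 0.997,  0.079, -0.02 ],
       [-0.028,  0.099, -0.995]]))
```

>>> servo_tool:
  deltas:
    - {"hand": 0, "delta_pos": [10, -1, 10], "turn": 0}
    - {"hand": 0, "delta_pos": [3, -2, 12], "turn": 0}
    - {"hand": 0, "delta_pos": [1, -1, 12], "turn": 0}
    - {"hand": 0, "delta_pos": [0, 0, 6], "turn": 0}
    - {"hand": 0, "delta_pos": [0, 0, 0], "turn": 0}

```text
time: 23.52
eef_pos: [0.6379, 0.05, 0.0374]
ee_rot: [0.045, 0.678, 0.733, 0.028]
wrist_force: [-1.2, -0.5, -0.5]
grip_width: 0.0151
```

>>> servo_tool:
  deltas:
    - {"hand": 0, "delta_pos": [0, 0, 3], "turn": 0}
    - {"hand": 0, "delta_pos": [0, 0, 3], "turn": 0}
    - {"hand": 0, "delta_pos": [0, 0, 1], "turn": 0}
    - {"hand": 0, "delta_pos": [0, 0, 0], "turn": 0}
    - {"hand": 0, "delta_pos": [0, 0, 0], "turn": 0}

```text
time: 24.15
eef_pos: [0.6393, 0.0495, 0.0311]
ee_rot: [0.045, 0.678, 0.733, 0.028]
wrist_force: [-0.2, -0.3, 1.4]
grip_width: 0.015
```

Near contact; release and rise.

>>> servo_tool:
  deltas:
    - {"hand": 26, "delta_pos": [0, 0, 0], "turn": 0}
    - {"hand": 26, "delta_pos": [0, 0, 0], "turn": 0}
    - {"hand": 26, "delta_pos": [0, 0, 0], "turn": 0}
    - {"hand": 26, "delta_pos": [0, 1, -10], "turn": 0}
    - {"hand": 26, "delta_pos": [0, 2, -20], "turn": 0}

```text
time: 24.78
eef_pos: [0.6383, 0.0501, 0.0613]
ee_rot: [0.045, 0.678, 0.733, 0.027]
wrist_force: [1.5, -0.1, 0.3]
grip_width: 0.0258
```

>>> servo_tool:
  deltas:
    - {"hand": 26, "delta_pos": [0, 3, -30], "turn": 0}
    - {"hand": 26, "delta_pos": [0, 3, -40], "turn": 0}
    - {"hand": 26, "delta_pos": [0, 3, -40], "turn": 0}
    - {"hand": 26, "delta_pos": [-50, 0, -10], "turn": 0}
    - {"hand": 26, "delta_pos": [-50, 0, 0], "turn": 0}

```text
time: 25.4
eef_pos: [0.6461, -0.0408, 0.1992]
ee_rot: [0.048, 0.674, 0.737, 0.033]
wrist_force: [0.5, -0.1, -0.9]
grip_width: 0.0263
```

>>> servo_tool:
  deltas:
    - {"hand": 26, "delta_pos": [-50, 0, 0], "turn": 0}
    - {"hand": 26, "delta_pos": [-50, 0, 0], "turn": 0}
    - {"hand": 26, "delta_pos": [-50, 0, 0], "turn": 0}
    - {"hand": 26, "delta_pos": [-30, 0, 0], "turn": 0}
    - {"hand": 26, "delta_pos": [0, 0, 0], "turn": 0}

```text
time: 26.02
eef_pos: [0.6628, -0.2321, 0.2157]
ee_rot: [0.054, 0.676, 0.734, 0.036]
wrist_force: [-0.5, 0.5, -0.2]
grip_width: 0.026
```

```bash
python3 - <<'E'
from h import *
np.set_printoptions(precision=3,suppress=True)
s=manip.observe(); print(s["time"],s["eef_pos"],s["wrist_force"])
p=manip.capture("top"); p2=manip.capture("scene")
for q in ["roller","roller_grip","wide_bay","knife","knife_grip","narrow_bay","tape","cup","brush","lid_handle"]: print(q,[(np.round(d["centre"],3).tolist(),round(d["conf"],2)) for d in manip.mark_of(p,q)[:2]+manip.mark_of(p2,q)[:2]])
a=cv2.resize(p["image"][150:330,230:420],None,fx=2,fy=2,interpolation=3); b=cv2.resize(p2["image"][120:360,180:430],(400,360),interpolation=3)
cv2.imwrite("pics/fin.png",np.hstack([a,b])[...,::-1])
E
```

```text
26.025 [ 0.663 -0.232  0.216] [-0.481  0.519 -0.244]
roller [([0.548, -0.006, 0.007], 0.8), ([0.55, 0.003, 0.007], 0.97)]
roller_grip [([0.545, 0.019, 0.026], 0.75), ([0.545, 0.018, 0.024], 0.8)]
wide_bay [([0.545, 0.009, 0.007], 0.86), ([0.54, 0.009, 0.006], 0.8)]
knife [([0.642, 0.002, 0.006], 0.89), ([0.646, 0.006, 0.003], 0.75), ([0.339, -0.316, 0.002], 0.63)]
knife_grip [([0.639, 0.05, 0.012], 0.96), ([0.544, 0.02, 0.024], 0.73), ([0.3, -0.315, 0.01], 0.7), ([0.644, 0.052, 0.013], 0.66)]
narrow_bay [([0.639, 0.022, 0.005], 0.88), ([0.642, 0.017, 0.006], 0.66)]
tape [([0.728, -0.262, 0.002], 0.61), ([0.727, -0.254, 0.002], 0.8)]
cup [([0.485, 0.492, 0.002], 0.77), ([0.644, 0.001, 0.007], 0.41), ([0.483, 0.491, 0.003], 0.71), ([0.546, 0.018, 0.021], 0.18)]
brush [([0.625, 0.453, 0.001], 0.58), ([0.641, 0.003, 0.007], 0.51), ([0.625, 0.454, 0.004], 0.95)]
lid_handle [([0.506, 0.236, 0.254], 0.71), ([0.625, 0.453, 0.002], 0.7), ([0.503, 0.237, 0.255], 0.86)]
```

View pics/fin.png

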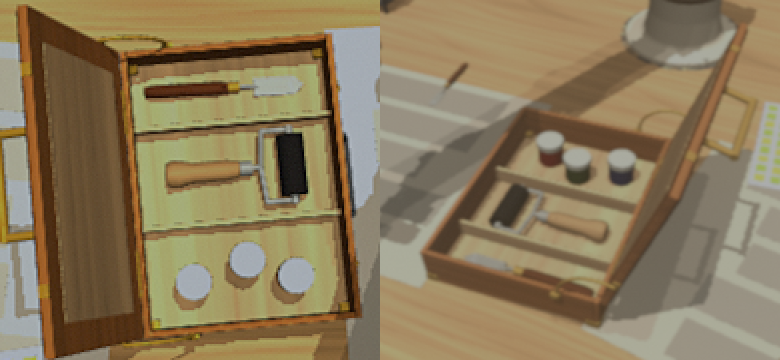

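```bash
python3 -c "
from bench import manip; print(manip.job_done())"
```

```text
the job is handed in; nothing more can be done
None
```

I opened the case and put both tools away, and handed the job in at about 26 s of the 72 s allowed. No verdict was reported.

- **Lid:** I guided it by its handle onto the stop at about 0.6 rad/s, then released it. In the last images the handle's position puts it at about 1.86 rad, against 1.87 on the stop.
- **Ink roller:** it lies flat in the wide compartment. Its origin is about 10–15 mm from the centre along the compartment and about 3 mm to the side, with its underside within about 1 mm of the floor. The scene camera put it up to 10 mm to the side, still inside the 25 mm allowed.
- **Painting knife:** it lies flat in the narrow compartment. Its origin is about 20 mm from the centre lengthwise by the top camera, and about 11 mm by the scene camera. Sideways it is within about 6 mm, and its underside is on the floor to within about 3 mm. I took the larger of the two knives, the one whose measured size matched the description.
- **Other things:** the tape, cup and brush measured where they started, within a few millimetres. The jars stand upright in the picture.
- **Arm:** it ended clear of everything.

One thing did not go as intended: the tool slowly drifted to a tilt of about 0.1 rad during the moves, which the interface could not correct. Both tools settled flat once released.

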